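Dial open the sloping key box in the kitchen drawer

ROBOT

A 6-joint arm with a two-finger parallel gripper is mounted at the origin on the work surface. World frame = base frame: x ahead of the robot, y to its left, z up, the work surface at z = 0. Lengths are in m, angles in rad, forces in N, time in s.
With the tool pointing down it reaches from about 0.35 to 0.875 m from the base axis. Payload 4.2 kg.
Tool frame: the origin (TCP) lies at the very end of the fingers, on their centre line; the grasp point (between the pads) lies 19 mm behind it (arm.grip_depth is the distance from the TCP to the grasp point, in m); x points along the fingers, z is the direction in which the jaws open and shut, and the axes are right-handed (so a half turn about x gives the same grasp; the last joint's range is limited). The gripper opens to 87 mm and grips with 3 to 60 N. Pads are 19 mm wide; open, the fingers measure 117 mm over their backs; the gripper's body (75 mm by 190 mm) begins 51 mm behind the grasp point.
Start: joints at [1.607, 0.385, 0.008, 0, -1.194, -0.259], TCP at [0.138, 0.61, 0.223] pointing down, gripper open.
Joint ranges: [-3.14, 3.14], [-1.21, 2.06], [-1.07, 1.41], [-3.16, 2.05], [-2.99, -0.16], [-3.1, 3.1]. Speed limits (rad/s): [2.79, 2.79, 3.14, 3.14, 3.14, 3.14].

INTERFACE

Orientations are given as a unit quaternion [w, x, y, z].
In Python, from station import arm gives the robot as it stands.
- The arm moves only by the tool apply_moves, never from a script. Its argument "steps" is a list of rows, each a list of 2 entries, a list of its own where there are three numbers: the shift along the tool's x, y, z in m, then the turn about the tool's x in degrees. A call has 1 to 5 rows; each row shifts and turns the pose as measured when the row begins, along the tool's axes as they then stand; what a row does not reach is not made up. A row lasts 1/10 s, in which the tool goes at most 50 mm and 8.59 degrees, less where a joint would pass 70% of its speed; a pose out of reach is approached as far as the arm can. A call is refused whole if a number of a shift passes 0.05 or a number of a turn 8.59, either way. A call with a gripper value outside its range is refused whole. "hand" is the closure, from -1 (fully open) to 1 (shut), so that 0 is half open, set as the call begins (left out, the last holds). The fingers move at their own pace and stop on an object; the grip force is fixed at half the most. Time passes only in rows, so rows that do not move let the fingers close. It gives the time, the measured TCP pose, the force and the opening at its end, in the units of the state.
- arm.read_state(): the state, without advancing time (a new reading comes with each control period).
- arm.read_camera(name): name is "scene" or "top"; returns the picture (384x512x3 uint8, red, green, blue); there is no depth.
- arm.camera_model(name): a dict with "vfov" (degrees; the focal length in pixels is half the picture's height over the tangent of half this angle, whatever the lens; pixels are square), "cx", "cy" (the principal point, pixels), "k1" (the pictures are not rectified: a ray, as slopes to the right and down, at radius r is drawn at 1 + k1 r^2 times it, then the intrinsics apply), "eye" and "attitude" of the camera in the world. Camera axes: x right, y down, z forward; pixel columns grow to the right and rows downward; lengths in m; the calibration is good to about 2 mm. A picture is of the moment at which its call begins. camera_model takes no time and is no camera call.
- arm.hand_in(): hands the job in, once; it reports no verdict.
The state is a dict: "t": time; "joints": joint angles; "dq": joint speeds; "joint_efforts": joint torques, N m; "tool_pos": TCP position; "eef_rot": TCP orientation; "force": force on the tool from outside, world axes, zero at the start; "moment": the same for the moment, N m; "finger_gap": finger opening in m.
Only numpy, scipy, OpenCV 4.12 (cv2) and the standard library are available. Lean on these libraries where they do the work, as an engineer would, in place of code of your own. Each camera call takes 0.05 s, during which the arm holds its last target.

TASK

Open the sloping wooden key box in the drawer; left and right are meant as one sees them facing its dials. First turn the left dial to 5; the right dial's number has been forgotten (it is somewhere near 2 or 3), so turn that dial slowly clockwise until the lid springs a crack aside, then slide the lid all the way open to the left, over the small end ridge to its stop. Let go, and leave the other things in the drawer where they are.

Things in the scene. Friction and masses are not known exactly. Their poses are not given: they have to be found in the camera images.
- lockbox: the key box: a cherry wood wedge 240 mm wide, 152 mm deep, fixed to the drawer. Its top slopes at 30 degrees, low edge (40 mm high) on the side away from the robot, high edge (about 127 mm) to the robot. A grey metal dial plate covers the lower part of the slope, the lid the upper part. Origin: centre of its underside, x level towards the high side, y to the left of one who faces the slope, z up.
- left_dial_axis (a point): point on the left dial's axis (left for one who stands before the slope and faces it, so the robot's right), on the dial plate's top surface. x points up the slope, y level to that left, z out of the plate along the axis, 30 degrees from vertical, leaning away from the robot. Dial: disc 40 mm across, 4 mm high; on it a dark bar grip 45 mm long, 12 mm thick, centred, its top 34 mm above the plate.
- right_dial_axis (a point): the same point of the right dial, 110 mm from the left one towards -y; same shape and axes. On both dials the bar end with the white line is the pointer. Marks and figures 0 to 7 stand round each dial on the plate, 45 degrees apart clockwise, 0 (longer mark) at the up-slope side, reaching 43 mm from the axis.
- left_dial (a joint): angle of the left dial, rad: 0 when the pointer points up the slope (x of its axis point) at mark 0, growing clockwise seen from above the plate, 0.785 a mark, so 5 is at 3.927; right within 0.15 either side. Stays where it is left (friction 0.05 N m), turns up to 6.2 either way. Starts between 1.4 and 3.0.
- right_dial (a joint): angle of the right dial, read likewise; starts between -0.3 and 0.6. Its right place is unknown, somewhere from 1.4 to 2.5, not always on a mark, good within 0.15 either side. Find it by turning slowly clockwise with the left dial at 5: there the lid springs 6 to 10 mm aside at once; then 0.1 more is ideal, over 0.5 more pushes it shut again.
- lid (a joint): travel of the lid, m: 0 to 0.002 locked, 0.006 to 0.010 once sprung, 0.095 fully open at its stop. Slides level to the left (+y of the dial points) with 1 to 3 N; a small ridge is met at about 0.077 (some 5 to 10 N more) and passed at about 0.085, after which the lid stays open by itself. Blocked unless both dials are right.
- lid_handle (a point): centre of the lid's upright grip bar, moving with the lid; axes parallel to the dial points'. Bar 14 mm thick along y, 50 mm long up the slope (x), 24 mm high (z), so its centre is 12 mm above the lid. Lid flat, 160 by 89 mm, 6 mm thick; rails at its upper and right edge and the dial plate at its lower edge overlap it and stand 4 mm above it.
- rack: bystander: fixed cherry wood rack with four holes, 240 by 90 by 50 mm, origin at the centre of its underside, on the robot's right; what it holds stands up to 140 mm high
- corkscrew: bystander: chrome rabbit-ear corkscrew standing in the rack, 130 mm tall, origin at its foot
- jar_opener: bystander: stainless twist-top jar opener standing in the rack, 96 mm tall, origin at its foot
- stopper: bystander: cream ceramic bottle stopper standing in the rack, 94 mm tall, origin at its foot
- lifter: bystander: yellow plastic can-tab lifter lying flat before the key box, 119 by 26 by 6 mm, origin at its underside
- spoon: bystander: wooden spoon 240 mm long, lying on the robot's left, origin at its underside
- eggcup: bystander: cream egg cup on the robot's left, 48 mm wide, 50 mm tall, origin at its foot
- spice_jar: bystander: small amber glass jar on the robot's right, 42 mm wide, 75 mm tall, origin at its foot

How it is judged:
On the way, in this order (a step that is already met when the one before it is completed fails the run):
1. the left dial stands at 5 (within 0.21 rad), the lid still locked (value of joint left_dial between 3.717 and 4.137 rad and value of joint lid below 0.004 m), for 0.2 s.
2. the right dial has been turned on past 1.15 rad to its gate and the lid has sprung a crack (5 mm or more) (value of joint lid above 0.005 m and value of joint right_dial above 1.15 rad), for 0.1 s.
At the end, for the whole second after the job is handed in: the lid is over its ridge and within 5 mm of its open stop (lid joint above 0.090), at rest and let go (value of joint lid above 0.09 m and velocity of joint lid below 0.005 m/s); the robot touches nothing.
It fails at once if a thing in the rack is knocked or lifted (moved 20 mm) (distance of any of corkscrew, jar_opener, stopper from where it was at the start of the episode above 0.02 m).
It fails at once if another loose thing in the drawer is shoved 30 mm or more (distance of any of lifter, spoon, eggcup, spice_jar from where it was at the start of the episode above 0.03 m).
It also fails if it takes over 64 s, if anything falls off the work surface, if the arm or the gripper's body presses on something with over 40 N, if the wrist force passes 120 N, or if a joint passes its speed limit or range.

## Working session

There is one attempt and no reset: what is moved stays moved. The work goes in short steps, Python scripts to look and compute and a tool call to move; the robot and the scene stay as the last step left them, time stands still between calls to the robot, and variables do not carry over. Pictures are saved under pics/ and viewed, and the job is handed in when it is done.

Besides the shell and the picture viewer there is one more tool, called as name(argument=value, ...) on one line, values as JSON. apply_moves: Moves the arm, as the interface text tells. Its arguments: {"type":"object","properties":{"steps":{"type":"array","items":{"type":"array"}},"hand":{"type":"number"}},"required":["steps"]}

```bash
ls; mkdir -p pics
python3 - <<'E'
from station import arm
import cv2
print(arm.read_state())
for n in("scene","top"):
    print(n,arm.camera_model(n))
    cv2.imwrite(f"pics/{n}0.png",arm.read_camera(n)[:,:,::-1])
E
```

```text
pics
{'t': 0.0, 'joints': array([ 1.60659843e+00,  3.85571047e-01,  6.63055376e-03, -5.18957421e-04,
       -1.19402823e+00, -2.58562664e-01]), 'dq': array([ 0.00219785, -0.00200257,  0.00033772, -0.00075313, -0.00062682,
       -0.00059543]), 'joint_efforts': array([ 2.83865293e-04, -3.90660560e+01,  1.87398165e+01,  4.21975493e+00,
        1.09003464e-02, -1.98396319e-04]), 'tool_pos': array([0.1379431 , 0.60896   , 0.22144977]), 'eef_rot': array([-0.44178886, -0.55192423, -0.44075831,  0.55311333]), 'force': array([0.44924099, 0.68847753, 0.06480468]), 'moment': array([0.03413969, 0.00342747, 0.04706854]), 'finger_gap': 0.08735856073027773}
scene {'vfov': 50.804440407584316, 'cx': 252.86282866098617, 'cy': 197.05237544072642, 'k1': -0.1069087925735912, 'eye': array([ 1.12144687, -0.66854592,  0.8151611 ]), 'attitude': array([-0.40302245,  0.85925455,  0.28332882, -0.13776541])}
top {'vfov': 45.65321603649095, 'cx': 254.82002710288762, 'cy': 194.256700221415, 'k1': -0.07113181735749119, 'eye': array([0.3983103 , 0.01310155, 1.25462095]), 'attitude': array([-0.07233565,  0.70533185, -0.70204229,  0.0664165 ])}
```

View pics/scene0.png

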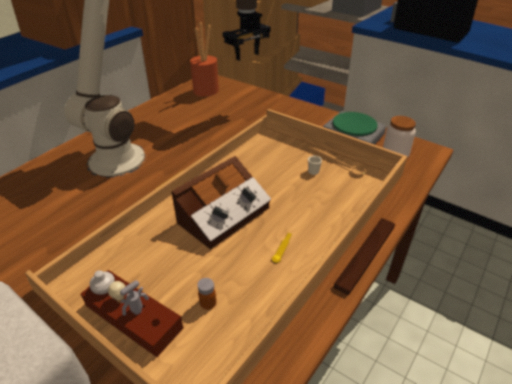

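View pics/top0.png

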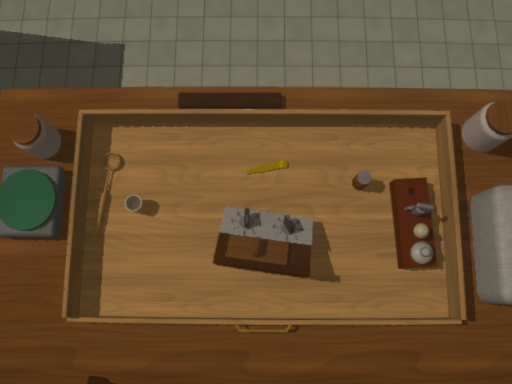

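Run:
```python
import cv2
a=cv2.imread("pics/top0.png")[200:285,205:325]
cv2.imwrite("pics/topz.png",cv2.resize(a,None,fx=6.5,fy=6.5,interpolation=cv2.INTER_CUBIC))
a=cv2.imread("pics/scene0.png")[150:255,165:280]
cv2.imwrite("pics/scenez.png",cv2.resize(a,None,fx=5.5,fy=5.5,interpolation=cv2.INTER_CUBIC))
```

```text
(no output)
```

View pics/topz.png

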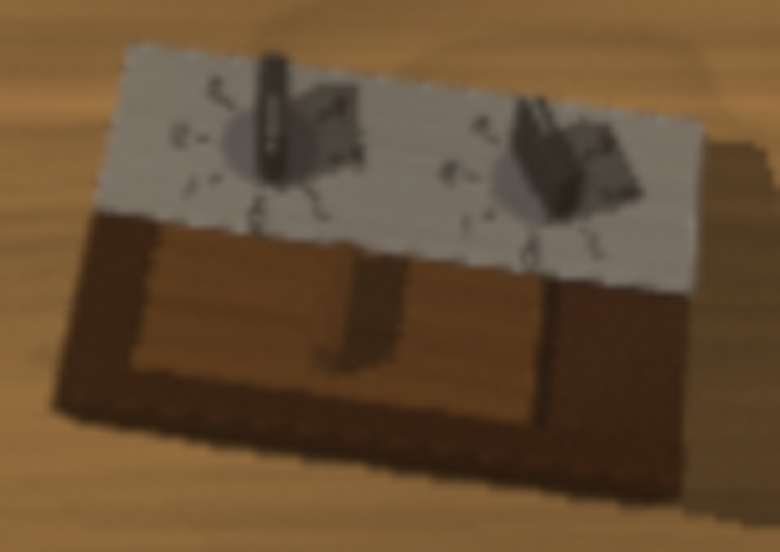

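View pics/scenez.png

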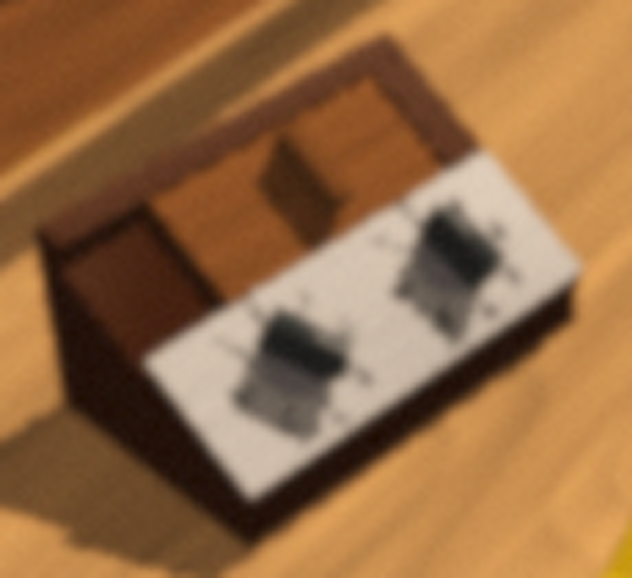

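```bash
cat > h.py <<'E'
import numpy as np, cv2
from station import arm
from scipy.spatial.transform import Rotation as R
from scipy.optimize import brentq
def cam(n):
    m=arm.camera_model(n); q=m['attitude']; return m, R.from_quat([q[1],q[2],q[3],q[0]]).as_matrix(), 192/np.tan(np.radians(m['vfov'])/2)
def proj(n,P):
    m,A,f=cam(n); c=(np.atleast_2d(P)-m['eye'])@A; s=c[:,:2]/c[:,2:]; r2=(s**2).sum(1,keepdims=True)
    return s*(1+m['k1']*r2)*f+[m['cx'],m['cy']]
def ray(n,u):
    m,A,f=cam(n); d=(np.array(u,float)-[m['cx'],m['cy']])/f; rd=np.hypot(*d)
    r=brentq(lambda r:r*(1+m['k1']*r*r)-rd,0,1.2) if rd>0 else 0
    s=d*(r/rd if rd>0 else 1); v=A@np.array([s[0],s[1],1]); return m['eye'],v/np.linalg.norm(v)
def onz(n,u,z):
    e,v=ray(n,u); return e+v*(z-e[2])/v[2]
def tri(ut,us):
    e1,v1=ray('top',ut); e2,v2=ray('scene',us)
    s=np.linalg.lstsq(np.c_[v1,-v2],e2-e1,rcond=None)[0]
    a=e1+v1*s[0];b=e2+v2*s[1]; return (a+b)/2,np.linalg.norm(a-b)
tz=lambda x,y:(205+(x+.5)/6.5-.5,200+(y+.5)/6.5-.5)
sz=lambda x,y:(165+(x+.5)/5.5-.5,150+(y+.5)/5.5-.5)
E
python3 - <<'E'
from h import *
np.set_printoptions(precision=4,suppress=True)
prs={'lowcornerL(-y)':((705,118),(250,500)),'lowcornerR(+y)':((130,43),(580,268)),'plateup -y':((690,293),(143,358)),'plateup +y':((95,208),(482,150)),
'high -y':((682,500),(42,235)),'high +y':((57,408),(385,37))}
for k,(a,b) in prs.items(): print(k,*tri(tz(*a),sz(*b)))
q=arm.read_state()['eef_rot'];print(R.from_quat([q[1],q[2],q[3],q[0]]).as_matrix())
print(proj('top',arm.read_state()['tool_pos']),proj('scene',arm.read_state()['tool_pos']))
E
```

```text
lowcornerL(-y) [ 0.5747 -0.1341  0.0417] 0.004056973817085934
lowcornerR(+y) [0.6044 0.1036 0.0432] 0.005091281466459046
plateup -y [ 0.4987 -0.122   0.0849] 0.004482251525993777
plateup +y [0.5311 0.1132 0.0849] 0.004700847364725493
high -y [ 0.4195 -0.1117  0.1179] 0.001625777606464975
high +y [0.4523 0.1247 0.1216] 0.00012642367848612323
[[-0.0003  0.9753 -0.2211]
 [-0.002  -0.2211 -0.9753]
 [-1.      0.0001  0.002 ]]
[[-11.2669 399.6687]] [[248.094   56.8381]]
```

```bash
cat >> h.py <<'E'
X=np.array([-.9912,.1326,0]);Y=np.array([-.1326,-.9912,0]);Z=np.array([0,0,1.])
S=X*np.cos(np.pi/6)+Z*.5; N=-X*.5+Z*np.cos(np.pi/6)
O=np.array([.5896,-.0152,.0420]) # low edge centre on surface
def onslope(n,u,h=0):
    e,v=ray(n,u); p=e+v*(((O+N*h-e)@N)/(v@N)); d=p-O; return np.array([d@S,d@Y,d@N])*1000
E
python3 - <<'E'
from h import *
np.set_printoptions(precision=1,suppress=True)
print('discs top',onslope('top',tz(272,140),.004),onslope('top',tz(540,180),.004))
print('plate corners',[onslope('top',tz(*p)) for p in((705,118),(130,43),(690,293),(95,208))])
print([onslope('scene',sz(*p)) for p in((250,500),(580,268),(143,358),(482,150))])
print('zero figs',[onslope('top',tz(*p)) for p in((258,215),(531,252),(205,138),(475,176))])
for a,b in (((272,60),(440,208)),((278,178),(0,0))):pass
print('lid',[onslope('top',tz(*p)) for p in((158,225),(133,370),(535,425),(545,280))])
E
```

```text
discs top [ 42.2 -56.5   4. ] [43.9 52.7  4. ]
plate corners [array([ -2.8, 118.3,   0. ]), array([  -1.1, -121.9,    0. ]), array([ 86.3, 116. ,   0. ]), array([  84.9, -121.4,   -0. ])]
[array([ -0.1, 121.7,   0. ]), array([   2.6, -117.3,    0. ]), array([ 88. , 120.4,  -0. ]), array([  87.2, -116.7,    0. ])]
zero figs [array([ 77.3, -57.1,   0. ]), array([77. , 52.1, -0. ]), array([ 42.8, -83.7,   0. ]), array([43.3, 26.7,  0. ])]
lid [array([ 88.8, -95.5,  -0. ]), array([157.5, -94. ,   0. ]), array([157.,  60.,  -0.]), array([89.6, 58.7,  0. ])]
```

Run:
```python
from h import *
im=cv2.imread("pics/top0.png");i2=cv2.imread("pics/scene0.png")
def crop(im,x,y,w=32,s=12): 
    a=cv2.resize(im[y-w//2:y+w//2,x-w//2:x+w//2],None,fx=s,fy=s,interpolation=cv2.INTER_CUBIC); return cv2.convertScaleAbs(a,alpha=1.6)
c=[]
for y in(55,-55):
    for n,i in(('top',im),('scene',i2)):
        P=O+S*.043+Y*y/1000
        u=proj(n,P+N*.017)[0].round().astype(int); a=crop(i,*u,32,9)
        for k in range(8):
            t=k*np.pi/4; q=proj(n,P+.030*(S*np.cos(t)-Y*np.sin(t)))[0]
            p=((q-u+16+.5)*9-.5).astype(int); cv2.circle(a,tuple(map(int,p)),2,(0,0,255) if k else (0,255,0),-1)
        for h in(0.0,.034):
            p=((proj(n,P+N*h)[0]-u+16+.5)*9).astype(int); cv2.circle(a,tuple(map(int,p)),2,(255,0,0),-1)
        c.append(a)
cv2.imwrite("pics/d0.png",np.vstack([np.hstack(c[:2]),np.hstack(c[2:])]))
```

```text
(no output)
```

View pics/d0.png

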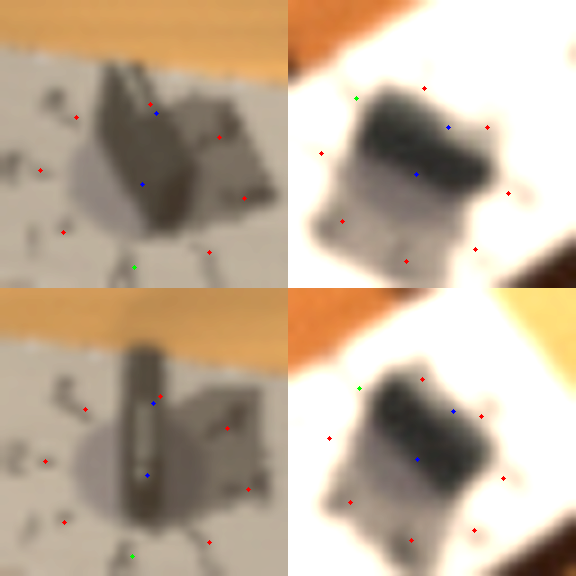

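Run:
```python
from h import *
np.set_printoptions(precision=1,suppress=True)
for y,ps in((55,((133,65),(182,165))),(-55,((146,350),(143,500)))):
    P=O+S*.043+Y*y/1000
    u=proj('top',P+N*.017)[0].round().astype(int)
    o=0 if y>0 else 288
    a,b=[onslope('top',((p[0]+.5)/9-.5+u[0]-16,(p[1]-o+.5)/9-.5+u[1]-16),.034) for p in ps]
    d=(a-b) if y>0 else (b-a); print(a,b,np.arctan2(-d[1],d[0]), np.hypot(*d[:2]))
    print('axispt',P,'top',P+N*.034)
print(onslope('top',tz(333,290),.024))
```

```text
[26.7 47.  34. ] [60.3 63.6 34. ] 2.684168790765307 37.51308012097618
axispt [ 0.5 -0.1  0.1] top [ 0.6 -0.1  0.1]
[ 24.  -59.5  34. ] [ 77.9 -53.   34. ] -0.11997462414673114 54.32489659887252
axispt [0.6 0.  0.1] top [0.6 0.  0.1]
[124.9 -22.7  24. ]
```

apply_moves(steps=[[[0, 0.031, 0.031], 0], [[0, 0.031, 0.031], 0], [[0, 0.031, 0.031], 0], [[0, 0.031, 0.031], 0], [[0, 0.031, 0.031], 0]], hand=0.4)

```text
t: 0.6
tool_pos: [0.2554, 0.4203, 0.2174]
eef_rot: [-0.445, -0.549, -0.441, 0.553]
force: [1.5, 0.8, 0.2]
finger_gap: 0.0548
```

apply_moves(steps=[[[0, 0.031, 0.031], 0], [[0, 0.031, 0.031], 0], [[0, 0.031, 0.031], 0], [[0, 0.031, 0.031], 0], [[0, 0.031, 0.031], 0]])

```text
t: 1.1
tool_pos: [0.3758, 0.2263, 0.2179]
eef_rot: [-0.446, -0.548, -0.442, 0.553]
force: [1.1, 1.1, 0.9]
finger_gap: 0.0273
```

apply_moves(steps=[[[0, 0.031, 0.031], 0], [[0, 0.031, 0.031], 0], [[0, 0.031, 0.031], 0], [[0, 0.031, 0.031], 0], [[0, 0.031, 0.031], 0]])

```text
t: 1.6
tool_pos: [0.4967, 0.033, 0.2187]
eef_rot: [-0.446, -0.547, -0.443, 0.553]
force: [0.5, 0.5, 0.7]
finger_gap: 0.0263
```

```bash
cat >> h.py <<'E'
PL=O+S*.043+Y*.055; PR=O+S*.043-Y*.055
def go(target,heading=None):
    "print needed tool shift & turn to reach world target, tool-y heading (deg)"
    s=arm.read_state();q=s['eef_rot'];A=R.from_quat([q[1],q[2],q[3],q[0]]).as_matrix()
    print('t',round(s['t'],2),'tcp',s['tool_pos'].round(4),'j',s['joints'].round(2),'F',s['force'].round(1),'M',s['moment'].round(2),'gap',round(s['finger_gap'],4))
    h=np.degrees(np.arctan2(A[1,1],A[0,1])); print('tool y heading',round(h,1),'x',A[:,0].round(3))
    if target is not None: print('shift mm',(A.T@(np.array(target)-s['tool_pos'])*1000).round(1))
    if heading is not None: print('turn',round((h-heading+180)%360-180,1))
def bh(th):
    d=S*np.cos(th)-Y*np.sin(th); return np.degrees(np.arctan2(d[1],d[0]))
E
python3 -c "
from h import *
t=PL+N*.024;t[2]=.22
print(PL,PR,bh(2.68),bh(3.927));go(t,bh(2.68))"
```

```text
[ 0.54539561 -0.0647781   0.0635    ] [0.55998161 0.0442539  0.0635    ] 22.252878084780644 -56.72675771588553
t 1.6 tcp [0.4967 0.033  0.2187] j [ 0.4   0.17 -0.3   0.01 -1.1   0.96] F [0.5 0.5 0.7] M [ 0.13 -0.07 -0.05] gap 0.0263
tool y heading -12.2 x [-0.004 -0.009 -1.   ]
shift mm [-0.6 80.2 84.4]
turn -34.4
```

apply_moves(steps=[[[0, 0.027, 0.028], 0], [[0, 0.027, 0.028], 0], [[0, 0.026, 0.028], 0], [[0, 0, 0], -8.5], [[0, 0, 0], -8.5]])

```text
t: 2.1
tool_pos: [0.5599, -0.0764, 0.216]
eef_rot: [0.521, 0.474, 0.521, -0.483]
force: [-0.6, 1.0, 0.1]
finger_gap: 0.0266
```

apply_moves(steps=[[[0, 0, 0], -8.5], [[0, 0, 0], -8.5]])

```text
t: 2.3
tool_pos: [0.5593, -0.0775, 0.2143]
eef_rot: [0.585, 0.389, 0.588, -0.4]
force: [0.3, -0.0, 0.1]
finger_gap: 0.0261
```

```bash
python3 -c "
from h import *
t=PL+N*.024;t[2]=.0805
go(t,bh(2.68))
cv2.imwrite('pics/s1.png',arm.read_camera('scene')[:,:,::-1]);cv2.imwrite('pics/t1.png',arm.read_camera('top')[:,:,::-1])
i=cv2.imread('pics/s1.png')[60:260,130:330];j=cv2.imread('pics/t1.png')[150:300,200:350]
cv2.imwrite('pics/c1.png',np.hstack([cv2.resize(i,(400,400)),cv2.resize(j,(400,400))]))
"
```

```text
t 2.3 tcp [ 0.5593 -0.0775  0.2143] j [ 0.15  0.29 -0.15  0.01 -1.14  1.8 ] F [ 0.3 -0.   0.1] M [ 0.01 -0.08  0.08] gap 0.0261
tool y heading 22.2 x [-0.012 -0.009 -1.   ]
shift mm [133.7   4.3 -11.6]
turn -0.1
```

View pics/c1.png

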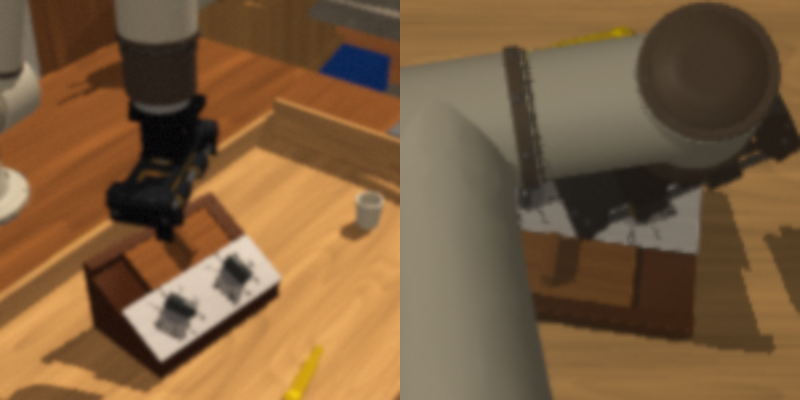

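apply_moves(steps=[[[0.03, 0.004, -0.012], 0], [[0.035, 0, 0], 0], [[0.03, 0, 0], 0], [[0.013, 0, 0], 0], [[0, 0, 0], 0]])

```text
t: 2.9
tool_pos: [0.558, -0.0649, 0.1036]
eef_rot: [0.581, 0.397, 0.583, -0.406]
force: [-0.7, 0.8, -0.4]
finger_gap: 0.0263
```

```bash
cat >> h.py <<'E'
def look(tag,w=75,c=None):
    c=PL*.5+PR*.5 if c is None else c
    o=[]
    for n in('scene','top'):
        im=arm.read_camera(n)[:,:,::-1]; cv2.imwrite(f'pics/{tag}_{n}.png',im)
        u=proj(n,c)[0].astype(int); o.append(cv2.resize(im[u[1]-w:u[1]+w,u[0]-w:u[0]+w],(400,400),interpolation=cv2.INTER_CUBIC))
    cv2.imwrite(f'pics/{tag}.png',np.hstack(o))
E
python3 -c "
from h import *
t=PL+N*.024;t[2]=.0805
go(t,bh(2.68))
look('l2',50)
"
```

```text
t 2.9 tcp [ 0.558  -0.0649  0.1036] j [ 0.18  0.4  -0.31  0.01 -0.88  1.75] F [-0.7  0.8 -0.4] M [-0.    0.02  0.01] gap 0.0263
tool y heading 20.8 x [-0.009 -0.009 -1.   ]
shift mm [23.2 -0.9  1. ]
turn -1.5
```

View pics/l2.png

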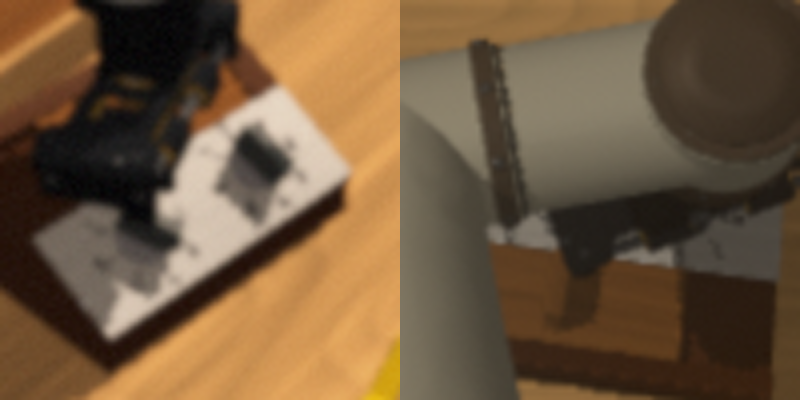

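apply_moves(steps=[[[0.008, 0, 0.001], 0], [[0.008, 0, 0], 0], [[0.007, 0, 0], 0], [[0, 0, 0], 0]])

```text
t: 3.4
tool_pos: [0.5621, -0.0658, 0.0844]
eef_rot: [0.584, 0.4, 0.58, -0.404]
force: [0.2, -0.4, 0.2]
finger_gap: 0.026
```

```bash
python3 -c "
from h import *
t=PL+N*.024;t[2]=.0805
go(t,bh(2.68))
look('l3',50)
"
```

```text
t 3.4 tcp [ 0.5621 -0.0658  0.0844] j [ 0.17  0.42 -0.33  0.01 -0.82  1.75] F [ 0.2 -0.4  0.2] M [-0.05  0.02  0.04] gap 0.026
tool y heading 20.7 x [ 0.002 -0.008 -1.   ]
shift mm [ 3.8 -4.7 -1.2]
turn -1.5
```

View pics/l3.png

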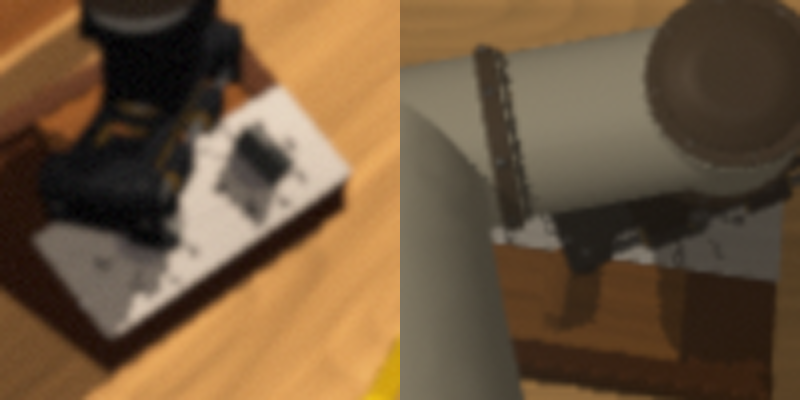

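apply_moves(steps=[[[0.003, -0.005, -0.001], 0], [[0, 0, 0], 7], [[0, 0, 0], 7], [[0, 0, 0], 7], [[0, 0, 0], 7]])

```text
t: 4.0
tool_pos: [0.5566, -0.0668, 0.0827]
eef_rot: [-0.466, -0.535, -0.459, 0.535]
force: [-0.4, 0.5, -0.4]
finger_gap: 0.026
```

apply_moves(steps=[[[0, 0, 0], 7], [[0, 0, 0], 7], [[0, 0, 0], 7], [[0, 0, 0], 7], [[0, 0, 0], 0]])

```text
t: 4.5
tool_pos: [0.5544, -0.0644, 0.0818]
eef_rot: [0.315, 0.635, 0.311, -0.633]
force: [-0.1, -0.4, -0.1]
finger_gap: 0.0262
```

```bash
python3 -c "
from h import *
t=PL+N*.024;t[2]=.0805
go(t,bh(3.927))
look('l4',50)
"
```

```text
t 4.5 tcp [ 0.5544 -0.0644  0.0818] j [ 0.18  0.41 -0.35  0.01 -0.81  0.73] F [-0.1 -0.4 -0.1] M [ 0.09 -0.13  0.01] gap 0.0262
tool y heading -37.5 x [ 0.005 -0.004 -1.   ]
shift mm [ 1.3  3.4 -0.2]
turn 19.2
```

View pics/l4.png

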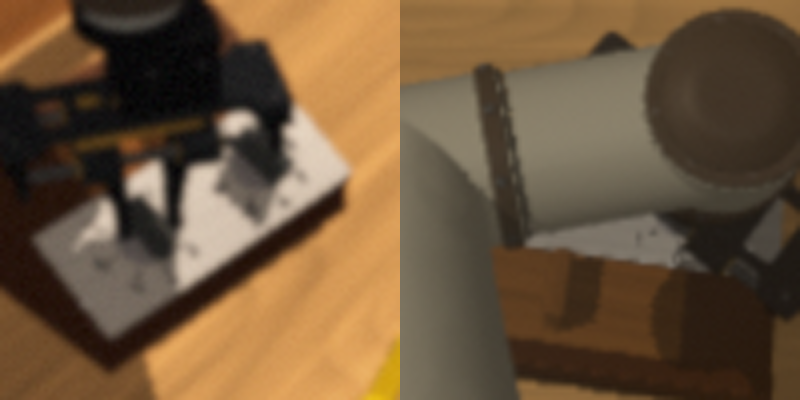

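apply_moves(steps=[[[0.001, 0.003, 0], 7], [[0, 0, 0], 7], [[0, 0, 0], 7], [[0, 0, 0], 7], [[0, 0, 0], 0]])

```text
t: 5.1
tool_pos: [0.5557, -0.0633, 0.0808]
eef_rot: [0.149, 0.693, 0.149, -0.69]
force: [0.7, 0.4, -1.1]
finger_gap: 0.026
```

```bash
python3 -c "
from h import *
t=PL+N*.024;t[2]=.0805
go(t,bh(3.927))
look('l5',50)
"
```

```text
t 5.1 tcp [ 0.5557 -0.0633  0.0808] j [ 0.18  0.42 -0.34  0.   -0.81  0.25] F [ 0.7  0.4 -1.1] M [ 0.25 -0.22  0.06] gap 0.026
tool y heading -65.7 x [ 0.005  0.001 -1.   ]
shift mm [ 0.3  3.4 -0.1]
turn -9.0
```

View pics/l5.png

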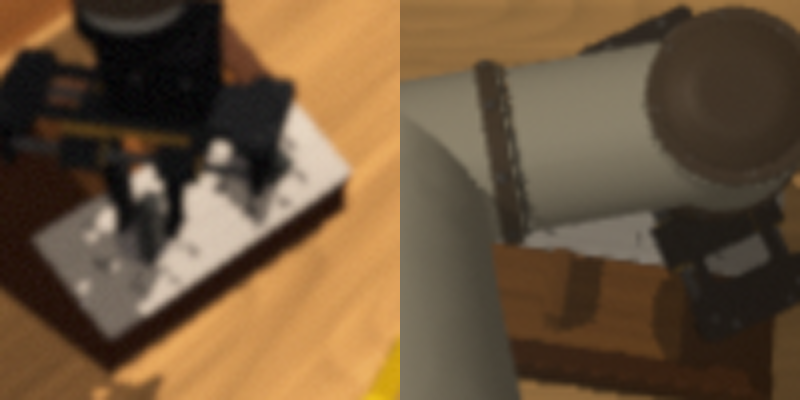

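apply_moves(steps=[[[-0.03, 0, 0], 0], [[-0.045, 0, 0], 0], [[-0.045, -0.03, 0], 0], [[0, -0.04, 0], 0], [[0, -0.04, 0], 0]])

```text
t: 5.7
tool_pos: [0.5097, 0.0332, 0.2017]
eef_rot: [0.152, 0.691, 0.151, -0.69]
force: [-0.2, 0.5, -0.2]
finger_gap: 0.0262
```

```bash
cat >> h.py <<'E'
def dial(tag,y,n):
    im=cv2.imread(f'pics/{tag}_{n}.png'); P=O+S*.043+Y*y/1000
    u=proj(n,P+N*.017)[0].round().astype(int)
    a=cv2.resize(im[u[1]-18:u[1]+18,u[0]-18:u[0]+18],(504,504),interpolation=cv2.INTER_CUBIC)
    a=cv2.convertScaleAbs(a,alpha=1.5)
    for k in range(8):
        t=k*np.pi/4; q=proj(n,P+.030*(S*np.cos(t)-Y*np.sin(t)))[0]
        p=((q-u+18+.5)*14-.5).astype(int); cv2.circle(a,tuple(map(int,p)),2,(0,0,255) if k else (0,255,0),-1)
    return a
def dp(y,n,p,h=.034):
    P=O+S*.043+Y*y/1000; u=proj(n,P+N*.017)[0].round().astype(int)
    return onslope(n,((p[0]+.5)/14-.5+u[0]-18,(p[1]+.5)/14-.5+u[1]-18),h)
E
python3 -c "
from h import *
go(None)
look('l6',60)
cv2.imwrite('pics/d6.png',dial('l6',55,'scene'))
"
```

```text
t 5.7 tcp [0.5097 0.0332 0.2017] j [ 0.38  0.21 -0.3   0.   -1.06  0.05] F [-0.2  0.5 -0.2] M [ 0.09 -0.    0.01] gap 0.0262
tool y heading -65.2 x [ 0.001 -0.    -1.   ]
```

View pics/l6.png

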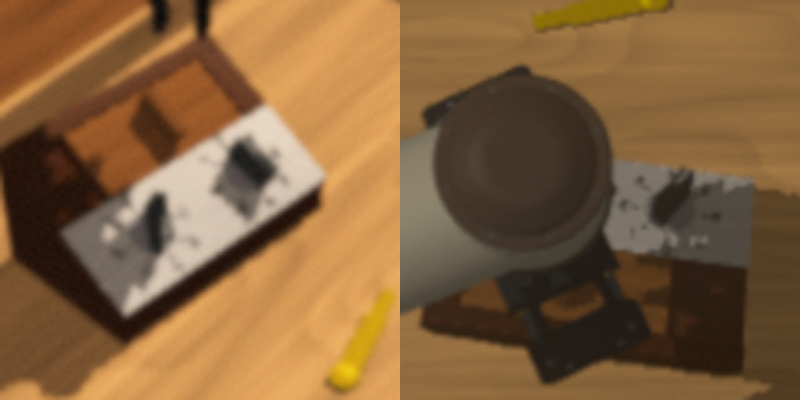

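View pics/d6.png

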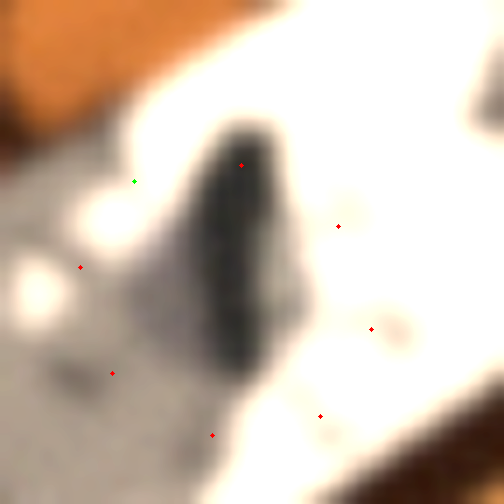

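```bash
python3 -c "
from h import *
cv2.imwrite('pics/d6t.png',dial('l6',55,'top'))
"
```

```text
(no output)
```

View pics/d6t.png

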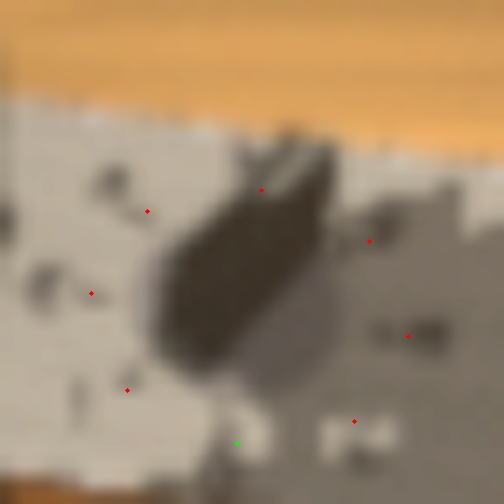

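```bash
python3 -c "
from h import *
for a,b,h in (((240,190),(165,265),.034),((330,240),(240,350),.004),((315,145),(275,190),.034),((330,160),(200,300),.034)):
    d=dp(55,'top',a,h)-dp(55,'top',b,h);print(np.arctan2(-d[1],d[0])%6.283,np.hypot(*d[:2]))
a,b=(248,130),(238,370)
for a,b,h in (((272,150),(262,350),.034),((205,190),(200,350),.004)):
    d=dp(55,'scene',b,h)-dp(55,'scene',a,h);print('s',np.arctan2(-d[1],d[0])%6.283,np.hypot(*d[:2]))
"
```

```text
3.6988424458358606 23.108536661557082
3.6214490355959166 32.28125906353446
3.6498761080037165 13.533499359781882
3.6704388501431815 42.094711677352656
s 3.878628685165931 42.93963941646211
s 3.8558400617401634 35.0246579501573
```

```bash
cat >> h.py <<'E'
def barmask(tag,y,n,thr):
    a=dial(tag,y,n) if False else None
    im=cv2.imread(f'pics/{tag}_{n}.png'); P=O+S*.043+Y*y/1000
    u=proj(n,P+N*.017)[0].round().astype(int)
    a=cv2.resize(im[u[1]-18:u[1]+18,u[0]-18:u[0]+18],(504,504),interpolation=cv2.INTER_CUBIC)
    m=(a.max(2)<thr).astype(np.uint8); k,l,st,c=cv2.connectedComponentsWithStats(m)
    b=[i for i in range(1,k) if np.hypot(*(c[i]-252))<150]; i=max(b,key=lambda i:st[i,4]); return (l==i).astype(np.uint8),a
E
python3 - <<'E'
from h import *
for tag,n in (('l6','scene'),('l6','top')):
  for thr in (60,75,90):
    m,a=barmask(tag,55,n,thr)
    ct=max(cv2.findContours(m,0,2)[0],key=cv2.contourArea)
    r=cv2.minAreaRect(ct); bx=cv2.boxPoints(r)
    L=[(np.linalg.norm(bx[i]-bx[i-1]),bx[i],bx[i-1]) for i in range(4)]; _,p,q=max(L,key=lambda t:t[0])
    d=dp(55,n,p,.02)-dp(55,n,q,.02); th=np.arctan2(-d[1],d[0])
    print(n,thr,cv2.contourArea(ct),r,th%np.pi+np.pi)
    # moment axis
    M=cv2.moments(m,True);ang=.5*np.arctan2(2*M['mu11'],M['mu20']-M['mu02']);c=np.array([M['m10'],M['m01']])/M['m00'];v=np.array([np.cos(ang),np.sin(ang)])*100
    d=dp(55,n,c+v,.02)-dp(55,n,c-v,.02);print('   pca',np.arctan2(-d[1],d[0])%np.pi+np.pi)
  cv2.imwrite(f'pics/m_{n}.png',m*255)
E
```

```text
scene 60 11287.0 ((225.8573455810547, 256.5372009277344), (69.97390747070312, 225.49073791503906), 3.310941696166992) 3.885599781291714
   pca 3.8663252948013795
scene 75 14983.0 ((224.08615112304688, 256.9492492675781), (84.70272064208984, 236.74607849121094), 3.1798300743103027) 3.8766678951611113
   pca 3.892802766897198
scene 90 21025.0 ((237.06698608398438, 259.686279296875), (140.6707000732422, 231.9196319580078), 29.85207176208496) 4.302614186127344
   pca 3.9994337506609403
top 60 19325.0 ((249.5042724609375, 259.15283203125), (114.30564880371094, 242.7872314453125), 40.38935089111328) 3.638774672909892
   pca 3.638987048123878
top 75 34878.5 ((272.8999938964844, 272.79998779296875), (193.50526428222656, 260.84478759765625), 32.47119140625) 3.510195043551087
   pca 3.674435327755968
top 90 97590.5 ((292.0, 321.5), (363.0, 422.0), 90.0) 4.539931200543544
   pca 5.334237644987434
```

```bash
python3 -c "
from h import *
for t in(3.5,3.6,3.7,3.8,3.9,4.0):print(t,bh(t))
t=PL+N*.025;t[2]=.11
print(t);go(t,bh(3.8))
"
```

```text
3.5 -31.009766706110558
3.6 -37.29439441637671
3.7 -43.425543767934855
3.8 -49.39167692488459
3.9 -55.18970781699305
4.0 -60.823933617715674
[ 0.55778561 -0.0664356   0.11      ]
t 5.8 tcp [0.5091 0.0352 0.2021] j [ 0.39  0.21 -0.3   0.   -1.06  0.05] F [-0.  -1.4  1.1] M [ 0.08 -0.1   0.01] gap 0.0263
tool y heading -64.9 x [ 0.002  0.    -1.   ]
shift mm [ 92.2 112.6  -0.8]
turn -15.5
```

apply_moves(steps=[[[0, 0.039, 0], 0], [[0, 0.039, 0], 0], [[0.03, 0.036, 0], 0], [[0.03, 0, 0], -8], [[0.03, 0, 0], -8]])

```text
t: 6.3
tool_pos: [0.5636, -0.0725, 0.1161]
eef_rot: [0.26, 0.663, 0.255, -0.654]
force: [-0.1, 0.9, -0.8]
finger_gap: 0.0266
```

```bash
python3 -c "
from h import *
t=PL+N*.025;t[2]=.0805
go(t,bh(3.8))
"
```

```text
t 6.3 tcp [ 0.5636 -0.0725  0.1161] j [ 0.16  0.38 -0.29  0.   -0.88  0.58] F [-0.1  0.9 -0.8] M [0.04 0.02 0.04] gap 0.0266
tool y heading -47.3 x [ 0.015 -0.001 -1.   ]
shift mm [35.5 -8.8  0.5]
turn 2.1
```

apply_moves(steps=[[[0.005, -0.0085, 0], 1], [[0.01, 0, 0], 0], [[0.01, 0, 0], 0], [[0.01, 0, 0], 0], [[0, 0, 0], 0]])

```text
t: 6.8
tool_pos: [0.5562, -0.0676, 0.0773]
eef_rot: [0.252, 0.664, 0.248, -0.658]
force: [0.9, 0.4, 0.2]
finger_gap: 0.0262
```

```bash
python3 -c "
from h import *
t=PL+N*.025;t[2]=.0805
go(t,bh(3.927))
"
```

```text
t 6.8 tcp [ 0.5562 -0.0676  0.0773] j [ 0.17  0.42 -0.35  0.01 -0.79  0.55] F [0.9 0.4 0.2] M [ 0.04 -0.    0.03] gap 0.0262
tool y heading -48.6 x [ 0.01  -0.002 -1.   ]
shift mm [-3.2  0.2 -2. ]
turn 8.1
```

apply_moves(steps=[[[-0.003, 0, -0.002], 0], [[0, 0, 0], 0], [[0, 0, 0], 0], [[0, 0, 0], 4], [[0, 0, 0], 4]], hand=0.58)

```text
t: 7.3
tool_pos: [0.5594, -0.0655, 0.083]
eef_rot: [0.204, 0.682, 0.2, -0.673]
force: [0.8, -0.3, -2.5]
finger_gap: 0.0185
```

```bash
python3 -c "
from h import *
t=PL+N*.025;t[2]=.0805
go(t,bh(3.927))
"
```

```text
t 7.3 tcp [ 0.5594 -0.0655  0.083 ] j [ 0.17  0.41 -0.34  0.01 -0.8   0.4 ] F [ 0.8 -0.3 -2.5] M [-0.17 -0.04  0.06] gap 0.0185
tool y heading -56.8 x [ 0.014 -0.002 -1.   ]
shift mm [ 2.5 -0.1  1.9]
turn -0.1
```

apply_moves(steps=[[[0, 0, 0.001], 3], [[0, 0, 0], 0]])

```text
t: 7.5
tool_pos: [0.5593, -0.0656, 0.0832]
eef_rot: [0.185, 0.689, 0.181, -0.677]
force: [1.0, -0.6, -3.1]
finger_gap: 0.0182
```

apply_moves(steps=[[[0, 0, 0], 0], [[0, 0, 0], 0], [[-0.03, 0, 0], 0], [[-0.045, 0, 0], 0], [[-0.04, -0.04, 0], 0]], hand=0.35)

```text
t: 8.0
tool_pos: [0.5373, -0.0367, 0.1918]
eef_rot: [0.185, 0.684, 0.182, -0.682]
force: [1.1, 1.6, 0.5]
finger_gap: 0.0283
```

apply_moves(steps=[[[0, -0.04, 0], 0], [[0, -0.04, 0], 0], [[0, 0, 0], 0]])

```text
t: 8.3
tool_pos: [0.4986, 0.0364, 0.1994]
eef_rot: [0.185, 0.689, 0.182, -0.677]
force: [0.5, -0.2, 0.6]
finger_gap: 0.0282
```

```bash
python3 -c "
from h import *
go(None)
look('l7',60)
cv2.imwrite('pics/d7.png',np.hstack([cv2.resize(dial('l7',55,'scene'),(400,400)),cv2.resize(dial('l7',55,'top'),(400,400))]))
"
```

```text
t 8.3 tcp [0.4986 0.0364 0.1994] j [ 0.4   0.18 -0.34  0.01 -1.03  0.12] F [ 0.5 -0.2  0.6] M [ 0.05 -0.04  0.01] gap 0.0282
tool y heading -59.8 x [ 0.018  0.    -1.   ]
```

View pics/l7.png

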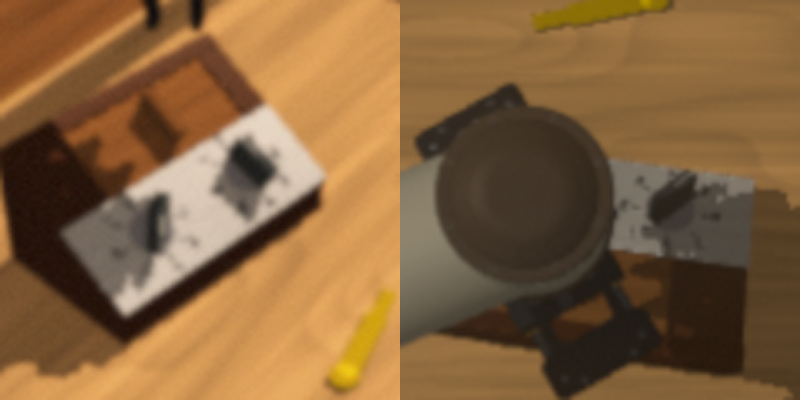

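View pics/d7.png

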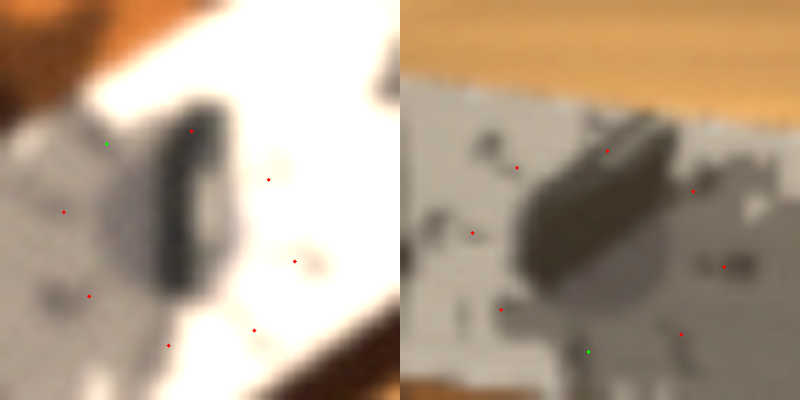

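```bash
python3 -c "
from h import *
s=1.26
for n,a,b,h in (('top',(258,115),(195,168),.034),('top',(192,107),(122,200),.02),('top',(268,170),(150,285),.004),('scene',(158,290),(165,140),.004),('scene',(195,290),(212,150),.034),('scene',(210,245),(218,160),.034)):
    d=dp(55,n,np.array(a)*s,h)-dp(55,n,np.array(b)*s,h)
    if n=='scene':pass
    th=np.arctan2(-d[1],d[0]); print(n,th%np.pi+np.pi,np.hypot(*d[:2]))
im=dial('l7',55,'top')
cv2.imwrite('pics/d7t.png',cv2.resize(im[100:400,120:420],(600,600),interpolation=cv2.INTER_CUBIC))
"
```

```text
top 3.778741755395373 22.55050195704954
top 3.574927992197958 33.54306906572325
top 3.7181148942042306 46.206733422616544
scene 3.8704295444473957 41.46910128681908
scene 3.9434721827500008 38.18547320024908
scene 3.9196099147911085 23.16692152699066
```

View pics/d7t.png

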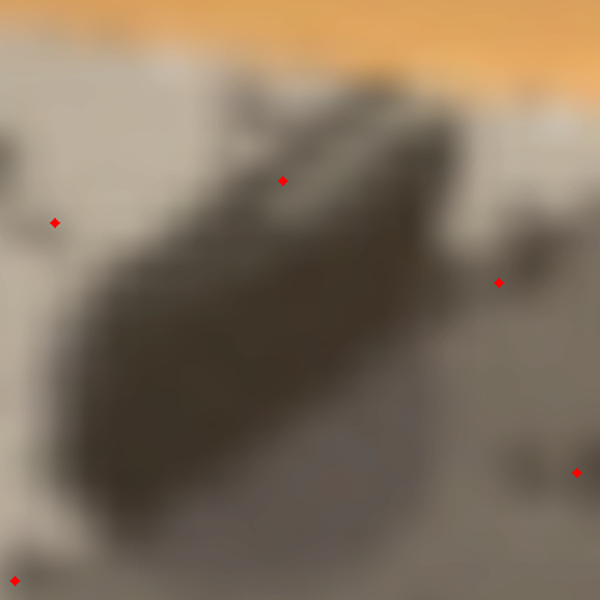

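```bash
python3 -c "
from h import *
f=lambda p:(np.array(p)/2+[120,100])
for a,b,h in (((430,300),(140,530),.004),((420,105),(270,215),.034),((370,80),(120,260),.034)):
    d=dp(55,'top',f(a),h)-dp(55,'top',f(b),h);print(np.arctan2(-d[1],d[0])%6.283,np.hypot(*d[:2]),dp(55,'top',f(a),h))
for th in (3.7,3.8,3.9,4.0):
    P=PL+N*.034;D=S*np.cos(th)-Y*np.sin(th);u=proj('top',np.array([P,P+D*.022]));w=proj('scene',np.array([P,P+D*.022]));print(th,(u[1]-u[0]),np.degrees(np.arctan2(*(u[1]-u[0])[::-1])),np.degrees(np.arctan2(*(w[1]-w[0])[::-1])))
"
```

```text
3.8123976887258735 40.145302606708135 [28.04271323 69.58604923  4.0000602 ]
3.841125599181151 19.90913420629245 [29.08379672 64.85557614 34.0005117 ]
3.8472222127082425 32.75222234052933 [26.93721596 60.04803651 34.0005117 ]
3.7 [ 4.98486029 -5.00909475] -45.13893694435236 82.02188608999754
3.8 [ 5.64362682 -4.54012382] -38.81560541922576 87.98934827951538
3.9 [ 6.24749453 -4.02545673] -32.79495360590362 94.12722799874261
4.0 [ 6.79044987 -3.46999201] -27.06751494507525 100.42409795931364
```

```bash
python3 -c "
from h import *
for t in(-.12,0,.5,1,1.4,1.6,2,2.5):print(t,bh(t))
t=PR+N*.025;t[2]=.2
print(t);go(t,bh(-.12)-180)
"
```

```text
-0.12 -179.69312539467694
0 172.38036838564358
0.5 140.13599266557304
1 111.45742639108268
1.4 90.87578532034787
1.6 80.93119080241232
2 60.759812868416596
2.5 33.16099803179549
[0.57237161 0.0425964  0.2       ]
t 8.4 tcp [0.4999 0.0345 0.1988] j [ 0.4   0.19 -0.34  0.01 -1.03  0.12] F [0.4 0.5 1.2] M [ 0.03  0.06 -0.01] gap 0.0282
tool y heading -60.0 x [ 0.017 -0.001 -1.   ]
shift mm [  0.   29.3 -66.8]
turn -60.3
```

apply_moves(steps=[[[0, 0.015, -0.034], 0], [[0, 0.015, -0.033], 0], [[0, 0, 0], -8.5], [[0, 0, 0], -8.5], [[0, 0, 0], -8.5]])

```text
t: 8.9
tool_pos: [0.5769, 0.0369, 0.1975]
eef_rot: [0.335, 0.628, 0.329, -0.621]
force: [-0.2, -0.9, 0.8]
finger_gap: 0.0283
```

apply_moves(steps=[[[0, 0, 0], -8.5], [[0, 0, 0], -8.5], [[0, 0, 0], -8.5], [[0, 0, 0], -8.5], [[0, 0, 0], 0]])

```text
t: 9.4
tool_pos: [0.5792, 0.0298, 0.1937]
eef_rot: [0.505, 0.499, 0.498, -0.499]
force: [-0.0, -0.2, -0.1]
finger_gap: 0.0282
```

```bash
python3 -c "
from h import *
t=PR+N*.025;t[2]=.105
print(t);go(t,bh(-.12)-180)
"
```

```text
[0.57237161 0.0425964  0.105     ]
t 9.4 tcp [0.5792 0.0298 0.1937] j [ 0.34  0.33 -0.16  0.01 -1.08  1.24] F [-0.  -0.2 -0.1] M [-0.03  0.03  0.01] gap 0.0282
tool y heading 0.3 x [ 0.007 -0.006 -1.   ]
shift mm [ 88.6  -7.4 -13.4]
turn -0.0
```

apply_moves(steps=[[[0.02, -0.007, -0.013], 0], [[0.035, 0, 0], 0], [[0.03, 0, 0], 0], [[0, 0, 0], 0]])

```text
t: 9.8
tool_pos: [0.5752, 0.039, 0.1064]
eef_rot: [0.501, 0.504, 0.493, -0.503]
force: [-0.9, 0.1, -0.5]
finger_gap: 0.028
```

```bash
python3 -c "
from h import *
t=PR+N*.025;t[2]=.0805
print(t);go(t,bh(-.12)-180)
look('r1',50)
"
```

```text
[0.57237161 0.0425964  0.0805    ]
t 9.8 tcp [0.5752 0.039  0.1064] j [ 0.35  0.41 -0.28  0.01 -0.88  1.2 ] F [-0.9  0.1 -0.5] M [-0.01  0.09  0.05] gap 0.028
tool y heading -0.8 x [ 0.009 -0.007 -1.   ]
shift mm [25.8 -3.1 -3.8]
turn -1.1
```

View pics/r1.png

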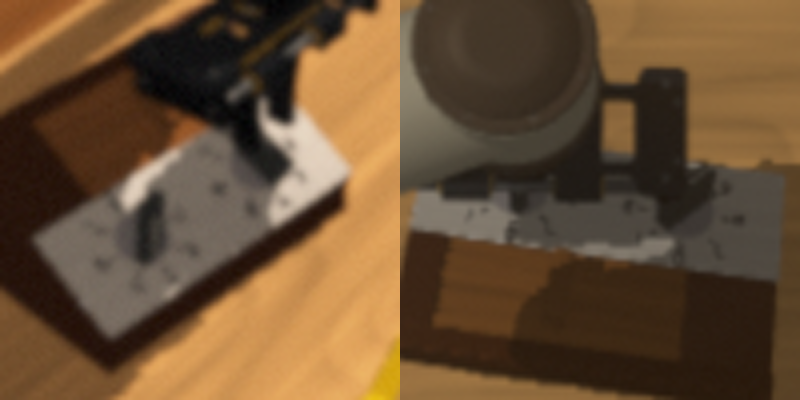

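apply_moves(steps=[[[0.009, -0.003, -0.004], 0], [[0.009, 0, 0], 0], [[0.007, 0, 0], 0], [[0, 0, 0], 0]])

```text
t: 10.3
tool_pos: [0.579, 0.0443, 0.0885]
eef_rot: [0.504, 0.509, 0.489, -0.497]
force: [-0.2, -0.6, -0.7]
finger_gap: 0.0284
```

```bash
python3 -c "
from h import *
t=PR+N*.025;t[2]=.0805
go(t,bh(1.3)-180)
"
```

```text
t 10.3 tcp [0.579  0.0443 0.0885] j [ 0.36  0.43 -0.3   0.02 -0.82  1.18] F [-0.2 -0.6 -0.7] M [-0.    0.06 -0.01] gap 0.0284
tool y heading -0.8 x [ 0.026 -0.003 -1.   ]
shift mm [ 7.8 -6.8  1.8]
turn 83.3
```

apply_moves(steps=[[[0.007, -0.006, 0.002], 0], [[0, 0, 0], 7], [[0, 0, 0], 7], [[0, 0, 0], 7], [[0, 0, 0], 7]])

```text
t: 10.8
tool_pos: [0.5713, 0.0421, 0.0803]
eef_rot: [0.36, 0.619, 0.349, -0.604]
force: [-1.6, 3.6, 1.1]
finger_gap: 0.0283
```

```bash
python3 -c "
from h import *
t=PR+N*.025;t[2]=.0805
go(t,bh(1.3)-180)
"
```

```text
t 10.8 tcp [0.5713 0.0421 0.0803] j [ 0.36  0.43 -0.33  0.02 -0.79  0.68] F [-1.6  3.6  1.1] M [1.06 0.43 0.01] gap 0.0283
tool y heading -29.9 x [ 0.026 -0.002 -1.   ]
shift mm [-0.1  0.7 -1. ]
turn 54.2
```

apply_moves(steps=[[[0, 0, 0], 7], [[0, 0, 0], 7], [[0, 0, 0], 7], [[0, 0, 0], 7], [[0, 0, 0], 0]])

```text
t: 11.3
tool_pos: [0.5702, 0.0454, 0.0802]
eef_rot: [0.191, 0.691, 0.187, -0.671]
force: [0.5, -0.0, 1.1]
finger_gap: 0.0285
```

```bash
python3 -c "
from h import *
t=PR+N*.025;t[2]=.0805
go(t,bh(1.3)-180)
look('r2',50)
"
```

```text
t 11.3 tcp [0.5702 0.0454 0.0802] j [ 0.37  0.42 -0.33  0.01 -0.78  0.17] F [ 0.5 -0.   1.1] M [ 0.03 -0.14  0.06] gap 0.0285
tool y heading -58.9 x [ 0.029  0.003 -1.   ]
shift mm [-0.3  3.5 -0.4]
turn 25.2
```

View pics/r2.png

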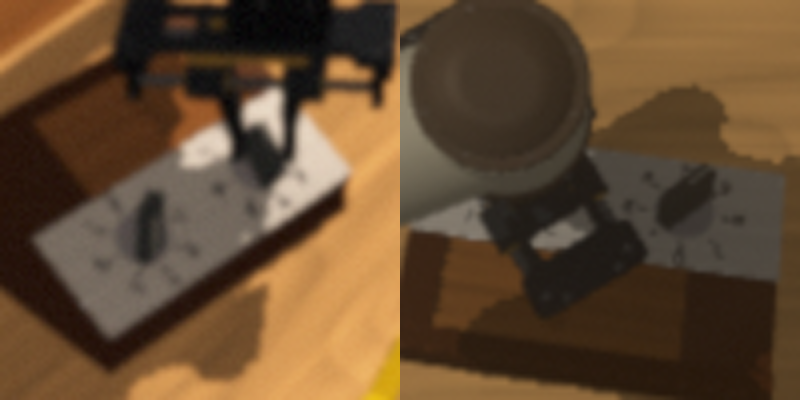

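apply_moves(steps=[[[0, 0.003, 0], 7], [[0, 0, 0], 7], [[0, 0, 0], 7], [[0, 0, 0], 7], [[0, 0, 0], 0]])

```text
t: 11.9
tool_pos: [0.5718, 0.0449, 0.0803]
eef_rot: [0.016, 0.718, 0.02, -0.696]
force: [-0.1, 0.0, 1.4]
finger_gap: 0.0282
```

```bash
python3 -c "
from h import *
t=PR+N*.025;t[2]=.0805
go(t,bh(1.4)-180)
look('r3',50)
"
```

```text
t 11.9 tcp [0.5718 0.0449 0.0803] j [ 0.36  0.43 -0.33  0.01 -0.78 -0.32] F [-0.1  0.   1.4] M [ 0.15 -0.05  0.07] gap 0.0282
tool y heading -87.1 x [ 0.032  0.006 -0.999]
shift mm [-0.1  2.4 -0.5]
turn 2.0
```

View pics/r3.png

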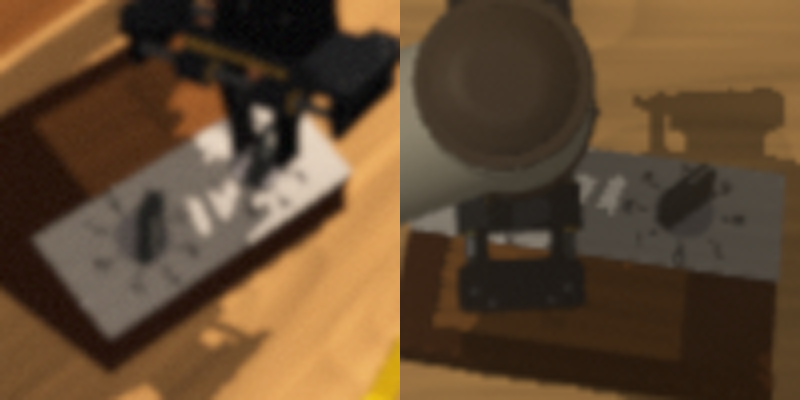

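apply_moves(steps=[[[0, 0.002, 0], 5], [[0, 0, 0], 5], [[0, 0, 0], 5], [[0, 0, 0], 0]])

```text
t: 12.4
tool_pos: [0.5725, 0.0444, 0.081]
eef_rot: [-0.076, 0.715, -0.068, -0.692]
force: [-0.0, 0.8, 1.2]
finger_gap: 0.0286
```

```bash
cat >> h.py <<'E'
def edge(tag):
    im=cv2.imread(f'pics/{tag}_top.png')[:,:,2].astype(np.float32)
    ys=np.arange(40,95,1.); pr=0
    for s in np.arange(.10,.151,.005):
        u=proj('top',O+S*s-N*.004+np.outer(ys/1000,Y)).astype(np.float32)
        pr=pr+cv2.remap(im,u[None,:,0],u[None,:,1],cv2.INTER_LINEAR)[0]
    pr=cv2.GaussianBlur(pr[None],(0,0),2)[0]
    g=np.gradient(pr); i=int(np.argmin(g)); print(tag,'lid edge y mm',ys[i],'grad',g[i].round(1))
def step(tag,th):
    t=PR+N*.025;t[2]=.0805
    go(t,bh(th)-180); look(tag,50); edge(tag)
E
python3 -c "
from h import *
for t in('r1','r2','r3'):edge(t)
step('r4',1.6)
"
```

```text
r1 lid edge y mm 59.0 grad -23.2
r2 lid edge y mm 59.0 grad -23.7
r3 lid edge y mm 59.0 grad -23.3
t 12.4 tcp [0.5725 0.0444 0.081 ] j [ 0.36  0.42 -0.33  0.01 -0.78 -0.57] F [-0.   0.8  1.2] M [ 0.2  -0.03  0.07] gap 0.0286
tool y heading -101.7 x [ 0.034  0.008 -0.999]
shift mm [ 0.4  1.8 -0.2]
turn -2.7
r4 lid edge y mm 59.0 grad -23.4
```

View pics/r4.png

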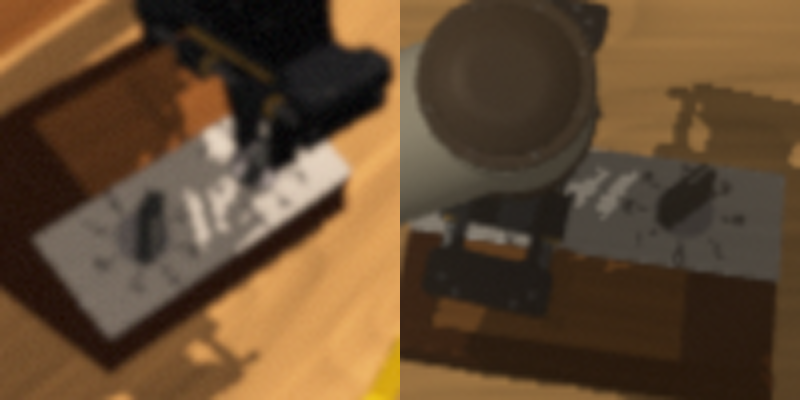

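apply_moves(steps=[[[0, 0.002, 0], 5], [[0, 0, 0], 3], [[0, 0, 0], 0]])

```text
t: 12.8
tool_pos: [0.5729, 0.0436, 0.0812]
eef_rot: [-0.125, 0.709, -0.114, -0.685]
force: [-0.2, 0.3, 1.9]
finger_gap: 0.0282
```

```bash
python3 -c "
from h import *
step('r5',1.6)
"
```

```text
t 12.8 tcp [0.5729 0.0436 0.0812] j [ 0.36  0.42 -0.33  0.   -0.78 -0.7 ] F [-0.2  0.3  1.9] M [0.1  0.04 0.19] gap 0.0282
tool y heading -109.5 x [ 0.037  0.01  -0.999]
shift mm [0.7 1.2 0.2]
turn -10.4
r5 lid edge y mm 59.0 grad -23.2
```

apply_moves(steps=[[[0, 0.001, 0], 5], [[0, 0, 0], 0]])

```text
t: 13.1
tool_pos: [0.573, 0.0431, 0.0813]
eef_rot: [-0.156, 0.703, -0.143, -0.679]
force: [0.0, 1.4, 1.1]
finger_gap: 0.028
```

```bash
python3 -c "
from h import *
step('r6',1.6)
"
```

```text
t 13.1 tcp [0.573  0.0431 0.0813] j [ 0.36  0.42 -0.33  0.   -0.78 -0.79] F [0.  1.4 1.1] M [ 0.21 -0.07  0.12] gap 0.028
tool y heading -114.4 x [ 0.038  0.011 -0.999]
shift mm [0.8 0.8 0.4]
turn -15.3
r6 lid edge y mm 67.0 grad -23.3
```

apply_moves(steps=[[[0, 0.001, 0], 5], [[0, 0, 0], 0]])

```text
t: 13.4
tool_pos: [0.5731, 0.0425, 0.0814]
eef_rot: [-0.186, 0.696, -0.171, -0.672]
force: [0.5, 0.5, 1.8]
finger_gap: 0.0282
```

```bash
python3 -c "
from h import *
step('r7',1.6)
"
```

```text
t 13.4 tcp [0.5731 0.0425 0.0814] j [ 0.36  0.42 -0.33  0.   -0.78 -0.87] F [0.5 0.5 1.8] M [ 0.27 -0.06  0.06] gap 0.0282
tool y heading -119.2 x [ 0.039  0.012 -0.999]
shift mm [0.8 0.3 0.7]
turn -20.1
r7 lid edge y mm 68.0 grad -22.8
```

View pics/r7.png

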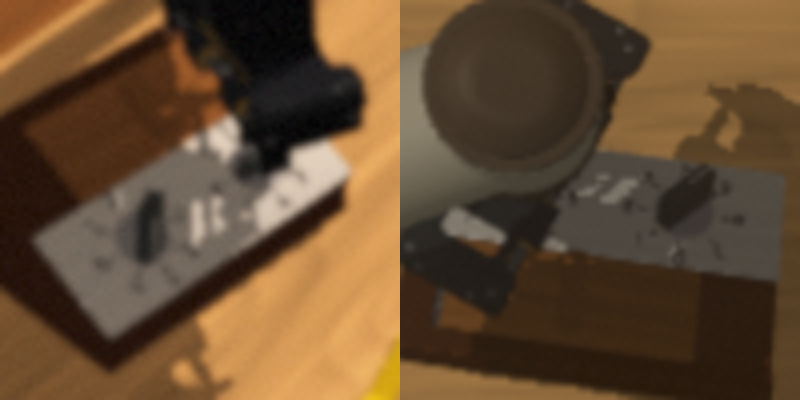

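apply_moves(steps=[[[0, 0, 0], -5], [[-0.02, 0, 0], 0], [[-0.045, 0, 0], 0], [[-0.045, 0, 0], 0], [[0, 0, 0], 8]])

```text
t: 14.0
tool_pos: [0.5659, 0.0389, 0.1908]
eef_rot: [-0.197, 0.689, -0.188, -0.672]
force: [0.9, 0.1, -0.3]
finger_gap: 0.0282
```

apply_moves(steps=[[[0, 0, 0], 8], [[0, 0, 0], 8], [[0, 0, 0], 8], [[0, 0, 0], 8], [[0, 0, 0], 8]], hand=1)

```text
t: 14.5
tool_pos: [0.5625, 0.0369, 0.19]
eef_rot: [-0.426, 0.574, -0.414, -0.564]
force: [-0.1, 0.2, 0.4]
finger_gap: 0.0016
```

apply_moves(steps=[[[0, 0, 0], 8], [[0, 0, 0], 8], [[0, 0, 0], 8], [[0, 0, 0], 0]])

```text
t: 14.9
tool_pos: [0.5591, 0.035, 0.187]
eef_rot: [0.535, -0.468, 0.528, 0.464]
force: [0.6, -0.5, 0.0]
finger_gap: 0.0002
```

```bash
python3 -c "
from h import *
hd=O+S*.123+N*.008-Y*.013
t=hd-Y*.040; t[2]=.17
print(hd);go(t,172.4)
look('k1',60,hd);edge('k1')
"
```

```text
[0.48970486 0.0112799  0.1104282 ]
t 14.9 tcp [0.5591 0.035  0.187 ] j [ 0.35  0.3  -0.22  0.   -1.05 -2.06] F [ 0.6 -0.5  0. ] M [ 0.02 -0.12 -0.  ] gap 0.0002
tool y heading 172.4 x [ 0.011  0.003 -1.   ]
shift mm [16.3 65.8  7.3]
turn 0.0
k1 lid edge y mm 67.0 grad -39.1
```

View pics/k1.png

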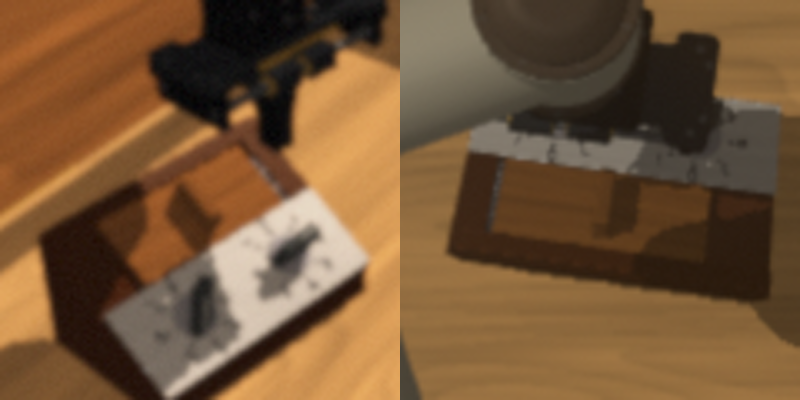

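apply_moves(steps=[[[0, 0.033, 0.004], 0], [[0, 0.033, 0.003], 0], [[0.016, 0, 0], 0], [[0, 0, 0], 0]])

```text
t: 15.4
tool_pos: [0.4924, 0.0501, 0.1691]
eef_rot: [0.531, -0.472, 0.526, 0.468]
force: [0.4, -0.7, -0.3]
finger_gap: 0.0003
```

```bash
python3 -c "
from h import *
hd=O+S*.123+N*.008-Y*.013
t=hd-Y*.040; t[2]=.111
go(t,172.4)
look('k2',60,hd);edge('k2')
"
```

```text
t 15.4 tcp [0.4924 0.0501 0.1691] j [ 0.43  0.21 -0.39  0.   -0.96 -2.12] F [ 0.4 -0.7 -0.3] M [-0.03 -0.15 -0.  ] gap 0.0003
tool y heading 173.3 x [ 0.01   0.002 -1.   ]
shift mm [58.2 -2.   0.9]
turn 0.9
k2 lid edge y mm 67.0 grad -21.2
```

View pics/k2.png

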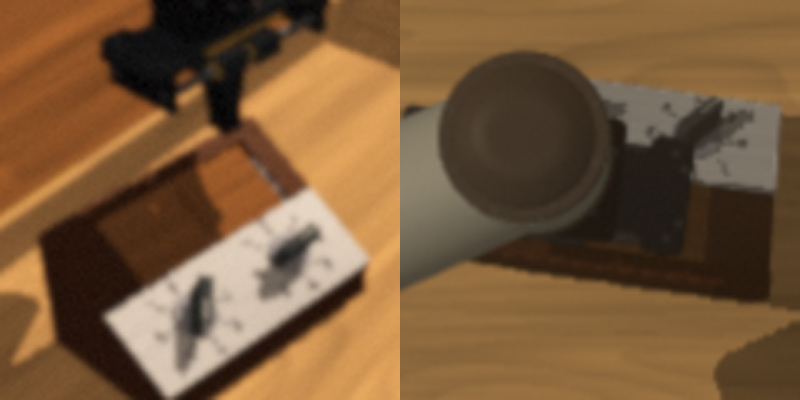

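Descend beside the handle.

apply_moves(steps=[[[0.025, 0, 0], 0], [[0.02, 0, 0], 0], [[0.008, 0, 0], 0], [[0.004, 0, 0], 0], [[0, 0, 0], 0]])

```text
t: 16.0
tool_pos: [0.5012, 0.0512, 0.1164]
eef_rot: [0.535, -0.475, 0.521, 0.466]
force: [0.3, 0.3, -0.3]
finger_gap: 0.0005
```

```bash
python3 -c "
from h import *
hd=O+S*.123+N*.008-Y*.013
t=hd-Y*.040; t[2]=.111
go(t,172.4)
look('k3',60,hd);edge('k3')
"
```

```text
t 16.0 tcp [0.5012 0.0512 0.1164] j [ 0.43  0.28 -0.45  0.01 -0.82 -2.12] F [ 0.3  0.3 -0.3] M [-0.   -0.13  0.03] gap 0.0005
tool y heading 173.4 x [ 0.023  0.004 -1.   ]
shift mm [ 5.3  6.2 -1. ]
turn 1.0
k3 lid edge y mm 67.0 grad -22.1
```

View pics/k3.png

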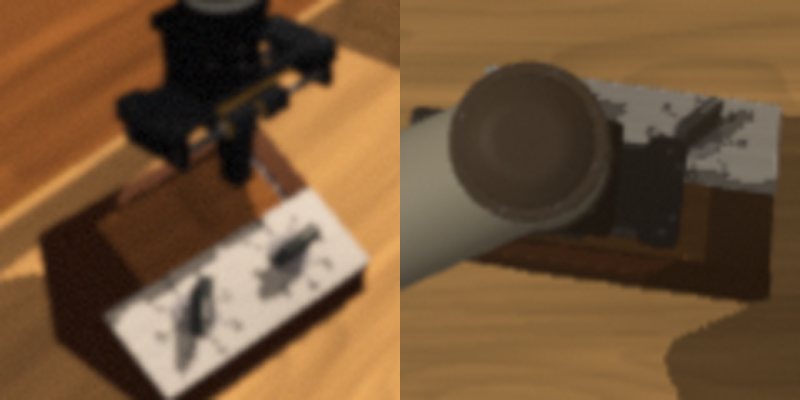

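apply_moves(steps=[[[0.005, 0.006, 0], -1], [[0.005, 0, 0], 0], [[0, 0, -0.01], 0], [[0, 0, -0.01], 0], [[0, 0, -0.01], 0]])

```text
t: 16.6
tool_pos: [0.4934, 0.0221, 0.1078]
eef_rot: [0.532, -0.481, 0.513, 0.471]
force: [-0.4, 2.5, 0.6]
finger_gap: 0.0006
```

```bash
python3 -c "
from h import *
hd=O+S*.120+N*.008-Y*.013
t=hd+Y*.065; t[2]=.107
go(t,172.4)
look('k4',60,hd);edge('k4')
"
```

```text
t 16.6 tcp [0.4934 0.0221 0.1078] j [ 0.38  0.27 -0.49  0.01 -0.78 -2.04] F [-0.4  2.5  0.6] M [ 0.7   0.08 -0.02] gap 0.0006
tool y heading 174.7 x [ 0.028  0.007 -1.   ]
shift mm [ -0.1   2.7 -76.1]
turn 2.3
k4 lid edge y mm 51.0 grad -4.5
```

View pics/k4.png

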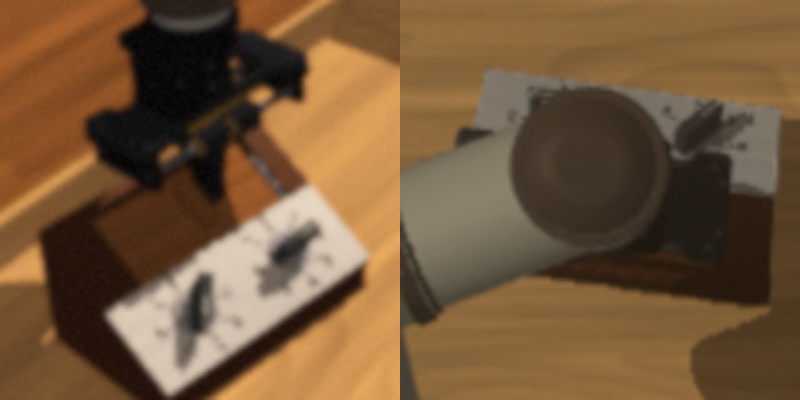

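apply_moves(steps=[[[0, 0.001, -0.012], 2], [[0, 0, -0.012], 0], [[0, 0, -0.012], 0], [[0, 0, -0.012], 0]])

```text
t: 17.1
tool_pos: [0.4875, -0.0277, 0.1079]
eef_rot: [0.542, -0.471, 0.521, 0.461]
force: [0.1, 3.8, 2.0]
finger_gap: 0.0004
```

```bash
python3 -c "
from h import *
hd=O+S*.120+N*.008-Y*.013
t=hd+Y*.065; t[2]=.107
go(t,172.4)
look('k5',60,hd)
"
```

```text
t 17.1 tcp [ 0.4875 -0.0277  0.1079] j [ 0.28  0.26 -0.5  -0.   -0.77 -1.98] F [0.1 3.8 2. ] M [0.95 0.03 0.04] gap 0.0004
tool y heading 172.5 x [ 0.032  0.009 -0.999]
shift mm [  0.6   0.5 -26.1]
turn 0.1
```

View pics/k5.png

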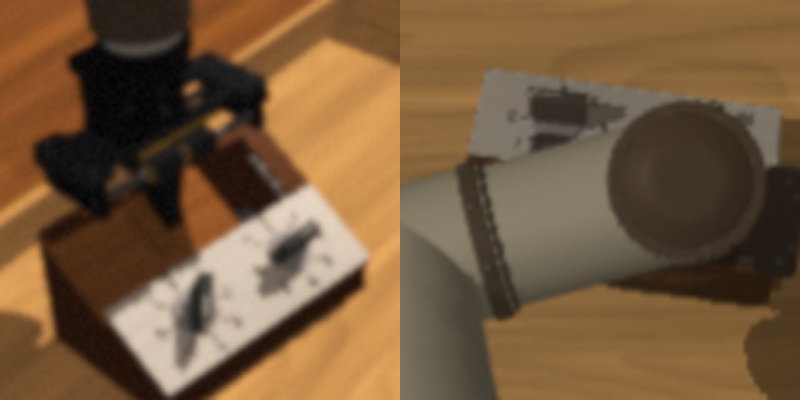

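apply_moves(steps=[[[0, 0, -0.012], 0], [[0, 0, -0.012], 0], [[0, 0, -0.01], 0]])

```text
t: 17.5
tool_pos: [0.4837, -0.0592, 0.1077]
eef_rot: [0.546, -0.469, 0.519, 0.461]
force: [-9.3, 58.9, 14.8]
finger_gap: 0.0003
```

```bash
python3 -c "
from h import *
hd=O+S*.120+N*.008-Y*.013
t=hd+Y*.065; t[2]=.107
go(t,172.4)
look('k6',60,hd)
"
```

```text
t 17.5 tcp [ 0.4837 -0.0592  0.1077] j [ 0.21  0.26 -0.5  -0.01 -0.77 -1.9 ] F [-9.3 58.9 14.8] M [17.43  2.5   0.3 ] gap 0.0003
tool y heading 172.2 x [ 0.036  0.017 -0.999]
shift mm [0.8 0.9 5.6]
turn -0.2
```

View pics/k6.png

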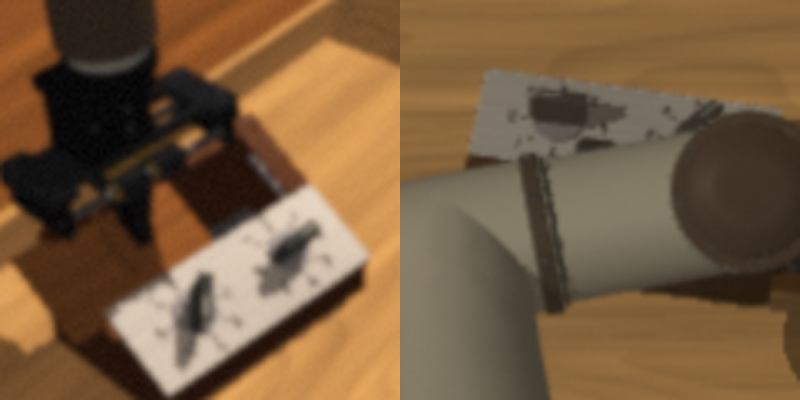

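apply_moves(steps=[[[0, 0, 0.008], 0], [[0, 0, 0.012], 0], [[-0.03, 0, 0], 0], [[-0.045, 0, 0], 0], [[-0.045, 0, 0.03], 0]])

```text
t: 18.1
tool_pos: [0.4812, -0.0144, 0.2229]
eef_rot: [0.54, -0.465, 0.527, 0.464]
force: [1.6, 0.7, -0.2]
finger_gap: 0.0005
```

apply_moves(steps=[[[-0.03, 0, 0.045], 0], [[0, 0, 0.045], 0], [[0, 0, 0.045], 0], [[0, 0, 0.045], 0], [[0, 0, 0.045], 0]])

```text
t: 18.6
tool_pos: [0.5148, 0.2093, 0.2645]
eef_rot: [0.545, -0.467, 0.524, 0.458]
force: [0.3, -0.7, -0.3]
finger_gap: 0.0002
```

```bash
python3 -c "
from h import *
go(None)
look('k7',60)
im=cv2.imread('pics/k7_top.png')
print([onslope('top',proj('top',O)[0])])
ys=np.arange(-120,180,2.)
for n in('top','scene'):
  im=cv2.imread(f'pics/k7_{n}.png')[:,:,2].astype(np.float32); pr=0
  for s in np.arange(.10,.151,.005):
    u=proj(n,O+S*s-N*.004+np.outer(ys/1000,Y)).astype(np.float32); pr=pr+cv2.remap(im,u[None,:,0],u[None,:,1],1)[0]
  print(n,[(int(a),int(b)) for a,b in zip(ys,pr/11)])
"
```

```text
t 18.6 tcp [0.5148 0.2093 0.2645] j [ 0.68  0.22 -0.12  0.01 -1.2  -2.4 ] F [ 0.3 -0.7 -0.3] M [-0.01 -0.23 -0.07] gap 0.0002
tool y heading 171.8 x [ 0.031  0.009 -0.999]
[array([ 2.51163045e-14, -6.70588585e-14,  2.55608175e-14])]
top [(-120, 59), (-118, 49), (-116, 47), (-114, 47), (-112, 46), (-110, 46), (-108, 46), (-106, 46), (-104, 46), (-102, 46), (-100, 47), (-98, 50), (-96, 56), (-94, 57), (-92, 55), (-90, 53), (-88, 53), (-86, 54), (-84, 56), (-82, 59), (-80, 60), (-78, 59), (-76, 57), (-74, 56), (-72, 56), (-70, 56), (-68, 56), (-66, 56), (-64, 57), (-62, 60), (-60, 62), (-58, 61), (-56, 58), (-54, 57), (-52, 57), (-50, 57), (-48, 57), (-46, 57), (-44, 57), (-42, 57), (-40, 56), (-38, 56), (-36, 56), (-34, 56), (-32, 58), (-30, 60), (-28, 61), (-26, 60), (-24, 57), (-22, 54), (-20, 52), (-18, 51), (-16, 51), (-14, 51), (-12, 51), (-10, 52), (-8, 56), (-6, 60), (-4, 62), (-2, 62), (0, 62), (2, 62), (4, 62), (6, 62), (8, 62), (10, 62), (12, 62), (14, 62), (16, 62), (18, 62), (20, 62), (22, 62), (24, 62), (26, 63), (28, 62), (30, 62), (32, 62), (34, 62), (36, 62), (38, 62), 
[... 1661 characters left out ...]
(50, 77), (52, 77), (54, 76), (56, 75), (58, 73), (60, 72), (62, 71), (64, 72), (66, 72), (68, 71), (70, 70), (72, 68), (74, 67), (76, 67), (78, 67), (80, 69), (82, 72), (84, 74), (86, 75), (88, 76), (90, 76), (92, 77), (94, 76), (96, 76), (98, 76), (100, 76), (102, 76), (104, 77), (106, 76), (108, 76), (110, 76), (112, 76), (114, 76), (116, 76), (118, 76), (120, 76), (122, 76), (124, 76), (126, 76), (128, 75), (130, 75), (132, 75), (134, 75), (136, 75), (138, 75), (140, 76), (142, 76), (144, 75), (146, 75), (148, 75), (150, 75), (152, 77), (154, 83), (156, 93), (158, 107), (160, 120), (162, 129), (164, 132), (166, 132), (168, 129), (170, 126), (172, 123), (174, 122), (176, 120), (178, 119)]
```

View pics/k7.png

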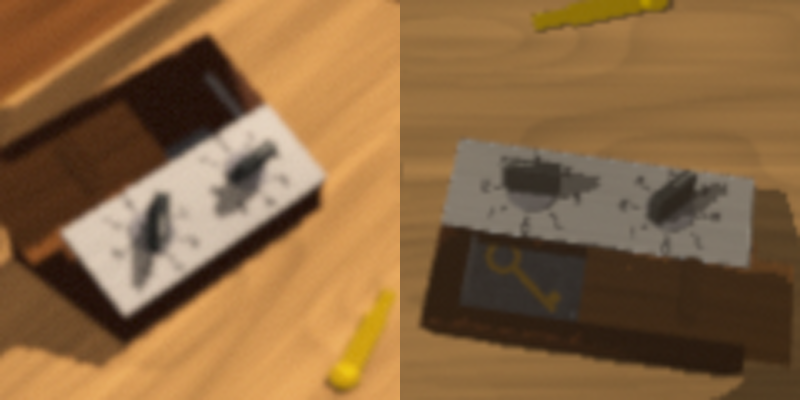

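apply_moves(steps=[[[0, 0, 0], 0], [[0, 0, 0], 0], [[0, 0, 0], 0], [[0, 0, 0], 0], [[0, 0, 0], 0]], hand=0)

```text
t: 19.2
tool_pos: [0.5148, 0.2086, 0.2624]
eef_rot: [0.543, -0.469, 0.525, 0.458]
force: [-0.3, -0.5, 0.1]
finger_gap: 0.0325
```

```bash
python3 -c "
from h import *
go(None)
a=arm.read_camera('top')[:,:,::-1];cv2.imwrite('pics/end.png',a)
print(arm.hand_in())
"
```

```text
t 19.2 tcp [0.5148 0.2086 0.2624] j [ 0.68  0.22 -0.13  0.01 -1.2  -2.4 ] F [-0.3 -0.5  0.1] M [ 0.03 -0.13 -0.03] gap 0.0325
tool y heading 171.9 x [ 0.028  0.005 -1.   ]
the job is handed in; nothing more can be done
None
```

View pics/end.png

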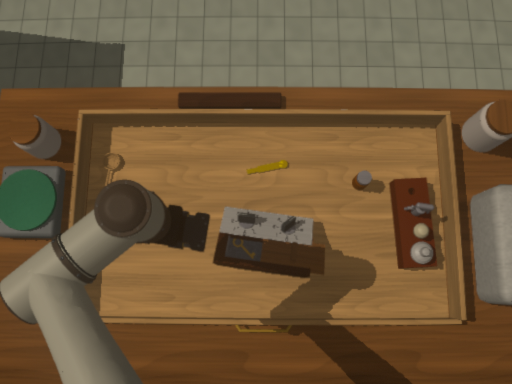

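The key box is open and the job is handed in at about 19.2 s of the 64 s allowed.

- **Left dial:** I straddled it with loosely open jaws and turned it to about 5. The last look read it at roughly 3.83 rad in the top view and 3.9 rad in the scene view. The two views disagreed by about 0.1, but both are within tolerance.
- **Right dial:** I turned it clockwise in steps. The lid sprang about 8 mm, its edge moving from 59 to 67 mm in the top view. I then turned the hand 5° further, about 0.1 rad.
- **Lid:** I pushed it to the left by its handle with closed fingers. The wrist force was 3 to 4 N while it slid, then rose to 59 N at the stop, which is higher than I meant but under the 120 N limit.

**Last checks:** The lid edge had moved about 94 mm from its closed position in the top view, so it is over the ridge and near the 95 mm stop. The key shows inside the box. The arm is clear of the box at a height of 0.26 m, with the measured force near zero.

In the final top picture the lifter, spice jar and rack things look where they were. The arm hides the egg cup and part of the spoon there, so I did not check those two. The path kept the gripper above 0.16 m except directly over the box.

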